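# Swap the full backup drive in the desktop drive dock

## Task

Swap the full backup drive (red cap) in the dock for the fresh one (blue cap): flip the red drive's bay switch off, press that bay's eject plunger down to its stop, then lift the red drive out and lower it all the way into the empty slot of the yellow case. Push the blue drive fully home in the freed bay and only then flip that bay's switch back on. Never drop a drive, keep the white drive seated and running, and leave the green drive and everything else on the desk where they are.

Things in the scene. Friction and masses are not known exactly. Their poses are not given: they have to be found in the camera images.
- dock: Dark grey two-bay drive dock, fixed, 206 (x) x 160 (y) x 70 mm. Origin: centre of its underside; x from its front (robot side) to the rear, y to the left bay, z up. Each bay is a row along x at y = +36 mm (left) or -36 mm (right): switch pivot at x -79, eject plunger at x -18, slot centred at x +46 (74 x 19 mm, 55 deep). A drive fully home stands 46 mm out of the dock.
- case: Yellow hard case, fixed, opened flat: base 126 (x) x 208 (y) x 60 mm full of dark foam, its 36 mm high lid lying behind it (+x). Origin: centre of the base's underside, x from front to lid, y left, z up. Three foam slots at y +60, 0 and -60 mm, each 76 (x) x 21 (y) mm, 50 deep: the outer ones hold the blue and green drives, the middle one is empty. A drive in a slot stands 50 mm out.
- drive_red: The full drive; at the start it is seated in one of the dock's two bays (either one): 2.5-inch drive, 70 x 15 x 100 mm, 0.16 kg (0.13 to 0.2), aluminium with a red cap on its upper end. Origin: centre of its underside (the connector end, edges chamfered 4 mm); x along its 70 mm width, y through its 15 mm thickness, z up (100 mm to the top).
- drive_white: The drive that stays in service, in the dock's other bay: 2.5-inch drive, 70 x 15 x 100 mm, 0.16 kg (0.13 to 0.2), aluminium with a white cap on its upper end (leave it there). Origin: centre of its underside (the connector end, edges chamfered 4 mm); x along its 70 mm width, y through its 15 mm thickness, z up (100 mm to the top).
- drive_blue: The fresh drive; at the start it stands in one of the case's outer slots (either one): 2.5-inch drive, 70 x 15 x 100 mm, 0.16 kg (0.13 to 0.2), aluminium with a blue cap on its upper end. Origin: centre of its underside (the connector end, edges chamfered 4 mm); x along its 70 mm width, y through its 15 mm thickness, z up (100 mm to the top).
- drive_green: An archived drive in the case's other outer slot: 2.5-inch drive, 70 x 15 x 100 mm, 0.16 kg (0.13 to 0.2), aluminium with a green cap on its upper end (leave it there). Origin: centre of its underside (the connector end, edges chamfered 4 mm); x along its 70 mm width, y through its 15 mm thickness, z up (100 mm to the top).
- switch_left (a joint): Power toggle of the left bay: orange bat handle, 31 mm long, 11 mm thick, pivot on the dock's top. 0.7 rad: off, leaning 0.35 rad to the dock's front (-x, black bar mark); 0 rad: on, leaning 0.35 rad to the rear (+x, green dot). Over-centre spring: pushed past upright (about 2.5 N at the tip) it snaps over and stays. Starts on.
- switch_left_tip (a point): On the left switch handle's axis, 26 mm from the pivot (5 mm short of the handle's end).
- eject_left (a joint): Eject plunger of the left bay, a round white head. 0 m: up; 0.010 m: down at its stop. Over-centre spring: about 6 N pushes it past half travel, then it snaps down, stays down and lifts the drive in that bay 10 mm on a spring foot. Pushing a drive down in the bay (about 3 N) past half of these 10 mm snaps the foot down and the plunger up again.
- eject_left_top (a point): Centre of the top face of the left eject plunger (20 mm diameter); 14 mm over the dock's top when up, 4 mm when down.
- bay_left (a point): Where the underside centre of a drive lies when it is fully home in the left bay (dock frame x 46, y +36, z 16 mm); axes as the dock's.
- switch_right (a joint): Power toggle of the right bay: orange bat handle, 31 mm long, 11 mm thick, pivot on the dock's top. 0.7 rad: off, leaning 0.35 rad to the dock's front (-x, black bar mark); 0 rad: on, leaning 0.35 rad to the rear (+x, green dot). Over-centre spring: pushed past upright (about 2.5 N at the tip) it snaps over and stays. Starts on.
- switch_right_tip (a point): On the right switch handle's axis, 26 mm from the pivot (5 mm short of the handle's end).
- eject_right (a joint): Eject plunger of the right bay, a round white head. 0 m: up; 0.010 m: down at its stop. Over-centre spring: about 6 N pushes it past half travel, then it snaps down, stays down and lifts the drive in that bay 10 mm on a spring foot. Pushing a drive down in the bay (about 3 N) past half of these 10 mm snaps the foot down and the plunger up again.
- eject_right_top (a point): Centre of the top face of the right eject plunger (20 mm diameter); 14 mm over the dock's top when up, 4 mm when down.
- bay_right (a point): Where the underside centre of a drive lies when it is fully home in the right bay (dock frame x 46, y -36, z 16 mm); axes as the dock's.
- case_slot (a point): Centre of the floor of the case's middle slot, the empty one, 10 mm above the desk (case frame x 0, y 0); axes as the case's. A drive stands here with its 70 mm width along the case's x. The outer slots are the same at y = +60 and -60 mm.
- mug: White mug, 80 mm diameter, 95 mm high; origin under its centre. Leave it alone.
- phone: Phone lying flat, 155 x 74 x 9 mm; origin under its centre. Leave it alone.
- mouse: Black computer mouse, 105 x 60 x 30 mm; origin under its centre. Leave it alone.
- marker: White marker pen with a green cap, lying, 130 mm long, 14 mm thick; origin under its centre. Leave it alone.
- notes: Pad of yellow sticky notes, 70 x 70 x 18 mm; origin under its centre. Leave it alone.
- tape: Roll of clear brown tape lying flat, 72 mm diameter, 24 mm high; origin under its centre. Leave it alone.
- spray: Small white spray bottle, 28 mm diameter, 85 mm high; origin under its centre. Leave it alone.

How it is judged:
By the outcome, as a careful person would: the job done as asked, in the order asked, and still so for the second after the job is handed in, with the robot touching nothing.
It also fails if it takes over 72 s, if anything falls off the work surface, if the arm or the gripper's body presses on something with over 40 N, if the wrist force passes 120 N, or if a joint passes its speed limit or range.

## Robot

A 7-joint arm with a two-finger parallel gripper is mounted at the origin on the work surface. World frame = base frame: x ahead of the robot, y to its left, z up, the work surface at z = 0. Lengths are in mm, angles in rad, forces in N, time in s.
With the tool pointing down it reaches from about 400 to 850 mm from the base axis. Payload 10.4 kg.
Tool frame: the origin (TCP) lies midway between the tips of the shut fingers; the grasp point (between the pads) lies 19 mm behind it (manip.grasp_offset is the distance from the TCP to the grasp point, in mm); z points along the fingers, y is the line along which they close (so a half turn about z gives the same grasp; the last joint's range is limited). The gripper opens to 85 mm and grips with 20 to 120 N. Pads are 22 mm wide; open, the fingers measure 114 mm over their backs; the gripper's body (76 mm by 85 mm) begins 54 mm behind the grasp point. The pads swing forward as they close: fully open they stand 13 mm farther back than shut.
Start: joints at [1.186, 0.332, -0.065, 1.46, 0.022, 1.35, -0.088], TCP at [221.246, -584.552, 231.338] pointing down, gripper open.
Joint ranges: [-2.6, 2.6], [-0.5, 2.12], [-1.47, 1.34], [0.16, 2.42], [-1.27, 4.41], [0.06, 2.06], [-2.6, 2.6]. Speed limits (rad/s): [2.22, 2.22, 2.79, 2.79, 3.14, 3.14, 3.14].

## Interface

Orientations are given as a unit quaternion [x, y, z, w].
In Python, from bench import manip, gripper_to, read_camera, order gives the robot as it stands. The module is installed in compiled form; this text tells all that it offers. Calls block until the motion is done:
- manip.move_ptp(position, orientation): joint-space move of the TCP to a pose.
- manip.move_linear(position, max_speed=150, rotation=None, threshold=None): straight line of the TCP; rotation=None keeps the orientation; max_speed is the mean speed in mm/s. With threshold (N) it stops when the force on the tool has changed by that much, and returns True; else False.
- manip.set_joints(angles): joint-space move.
- gripper_to(opening, newtons=None): finger opening in mm; newtons is the grip in N (None keeps the last); returns when the fingers have stopped.
- manip.wait(seconds).
- manip.solve_ik(position, orientation): joint angles nearest the present ones, or None.
- manip.sense(): the state.
- read_camera(name): name is "scene" or "side" or "wrist"; returns a dict with "img" (400x640x3 uint8, red, green, blue), "fov_y" (degrees; the focal length in pixels is half the picture's height over the tangent of half this angle, whatever the lens; pixels are square), "cx", "cy" (the principal point, pixels), "rvec" (rotation vector, rad) and "tvec" (3), from world to camera coordinates, as OpenCV has them. Camera axes: x right, y down, z forward; pixel columns grow to the right and rows downward; lengths in mm; the calibration is good to about 2 mm. The wrist camera is an equidistant fisheye: a pixel r from the principal point sees the ray r / f radians off the axis. A picture is of the moment at which its call begins. There is no depth.
A pose or a line that the arm cannot do raises manip.IKError and nothing moves.
- order.finish_job(): hands the job in; it is judged then, once.
The state is a dict: "time": time; "q": joint angles; "dq": joint speeds; "effort": joint torques, N m; "eef_pos": TCP position; "eef_rot": TCP orientation; "wrist_force": force on the tool from outside, world axes, zero at the start; "wrist_torque": the same for the moment, N m; "gripper_width": finger opening in mm; "grasp_force": force on a finger pad.
Only numpy, scipy, OpenCV 4.12 (cv2) and the standard library are available. Lean on these libraries where they do the work, as an engineer would, in place of code of your own. Each camera call takes 0.05 s, during which the arm holds its last target. There are 200 camera calls.

## Working session

There is one attempt and no reset: what is moved stays moved. The work goes in short steps, each a Python script; the robot and the scene stay as the last script left them, time stands still between calls to the robot, and variables do not carry over. Pictures are saved under pics/ and viewed, at most 10 in all, crops included, and the job is handed in when it is done.

```bash
mkdir -p pics
python3 - <<'E'
from bench import manip, read_camera
import cv2,numpy as np
for n in ("scene","side"):
    c=read_camera(n); cv2.imwrite(f"pics/{n}0.png",c["img"][:,:,::-1])
    R=cv2.Rodrigues(np.array(c["rvec"]))[0]
    print(n,c["fov_y"],c["cx"],c["cy"],-R.T@np.array(c["tvec"]).ravel(),R[2])
s=manip.sense();print(s)
E
```

```text
scene 55.47436179720657 318.29307106013334 200.24745329441905 [ 992.25325964  548.69436292 1163.07583092] [-0.31592543 -0.42611347 -0.84771365]
side 42.108164128077405 324.25823902298595 195.78965986400135 [  327.67775579 -1359.97739834  1149.51220867] [ 0.13591122  0.78062906 -0.61003804]
{'time': 0.1, 'q': array([ 1.18643291,  0.33281203, -0.06472262,  1.46083792,  0.02160259,
        1.34988653, -0.0884904 ]), 'dq': array([ 5.34451537e-05, -9.75886026e-04, -6.36663377e-04, -1.23247181e-03,
        9.32151267e-04,  6.91637719e-05,  1.64883014e-04]), 'effort': array([ 2.11827304e-03, -6.26746130e+01,  4.95676801e-02, -3.92429566e+01,
        1.62340509e-02,  6.98360309e-03, -6.52307972e-05]), 'eef_pos': array([ 221.09784606, -584.24001482,  230.60271409]), 'eef_rot': array([ 9.83680737e-01,  1.79921703e-01, -1.36889813e-04, -6.08894604e-04]), 'wrist_force': array([ 0.06348158, -0.77923423,  0.79783183]), 'wrist_torque': array([ 0.01974604, -0.00170169, -0.04139852]), 'grasp_force': 0.0, 'gripper_width': 85.40452407195963}
```

View pics/scene0.png

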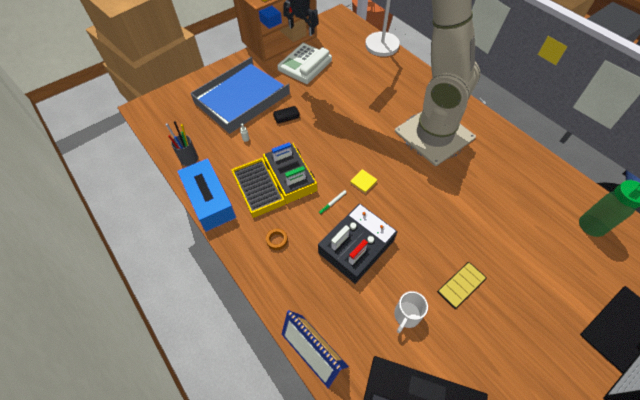

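View pics/side0.png

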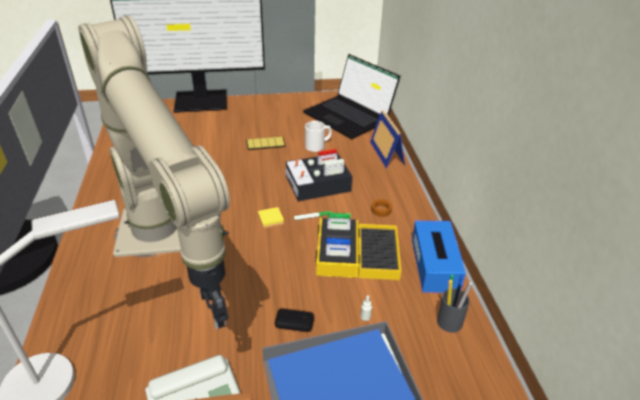

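The scene view shows the dock at about (358,240): white drive (341,237), red drive (358,250), both switches on the white plate. The case is at (275,180), with blue (282,153) on the far side and green (295,175). Red is in the left bay and blue is in the right (-y) slot. I'll take enlarged crops for measuring.

Run:
```python
import cv2
a=cv2.imread("pics/scene0.png")
for n,(x,y,w,h) in dict(dock=(310,195,100,90),case=(225,135,100,90)).items():
    c=cv2.resize(a[y:y+h,x:x+w],None,fx=6.5,fy=6.5,interpolation=cv2.INTER_CUBIC)
    for i in range(0,w,10): cv2.putText(c,str(x+i),(int(i*6.5),10),0,.35,(0,255,255)); cv2.line(c,(int(i*6.5),12),(int(i*6.5),18),(0,255,255))
    for i in range(0,h,10): cv2.putText(c,str(y+i),(0,int(i*6.5)+4),0,.35,(0,255,255))
    cv2.imwrite(f"pics/{n}1.png",c)
```

```text
(no output)
```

View pics/dock1.png

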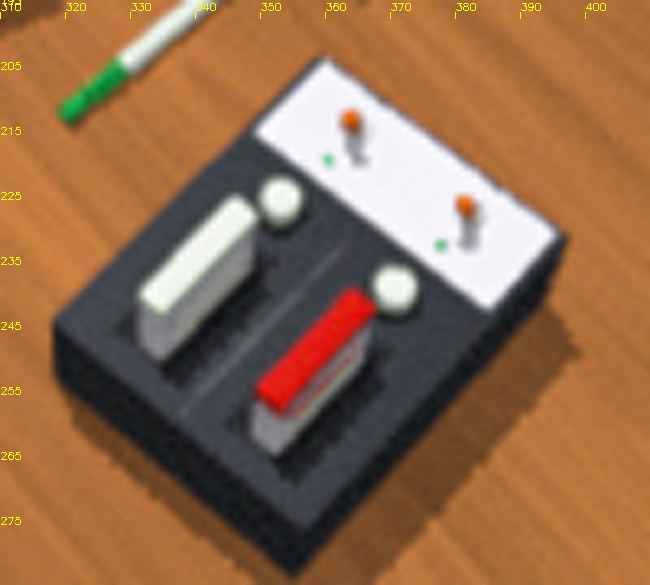

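View pics/case1.png

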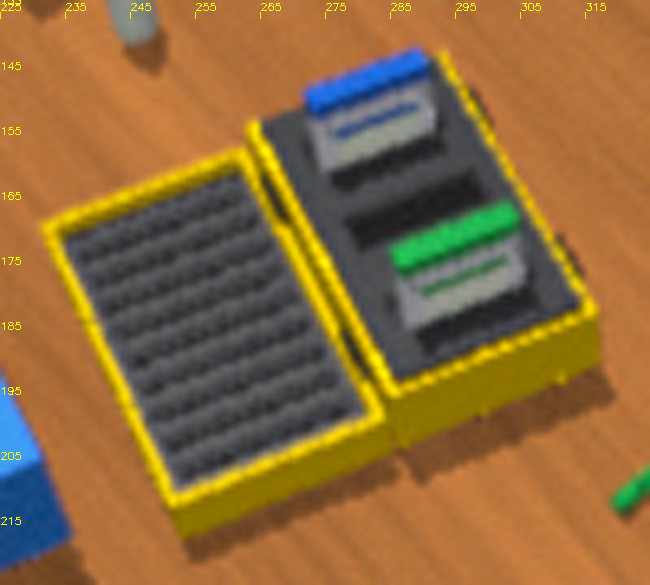

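Dock crop: top corners at crop (325,58), (567,238), (303,530), (55,320). Case crop: base rim corners at (445,55), (597,310), (395,392), (252,125), with the empty middle slot visible. Next step is to fit the poses and compare with the wrist camera.

```bash
cat > h.py <<'E'
import numpy as np,cv2
from scipy.optimize import least_squares
from scipy.spatial.transform import Rotation as Ro
def proj(c,P):
    R=cv2.Rodrigues(np.array(c["rvec"],float))[0]; p=np.atleast_2d(P)@R.T+np.array(c["tvec"]).ravel()
    f=200/np.tan(np.radians(c["fov_y"]/2))
    if c.get("fish"):
        rr=np.hypot(p[:,0],p[:,1]); k=np.arctan2(rr,p[:,2])/np.maximum(rr,1e-9)
        return np.c_[p[:,0]*k,p[:,1]*k]*f+[c["cx"],c["cy"]]
    return p[:,:2]/p[:,2:]*f+[c["cx"],c["cy"]]
def T(v,L):
    L=np.atleast_2d(np.array(L,float)); c,s=np.cos(v[2]),np.sin(v[2])
    return np.c_[v[0]+c*L[:,0]-s*L[:,1],v[1]+s*L[:,0]+c*L[:,1],L[:,2]]
def fit(c,L,px,v0):
    r=least_squares(lambda v:((proj(c,T(v,L))-px)).ravel(),v0,x_scale=[100,100,.1])
    return r.x,r.fun.reshape(-1,2)
def quat(yaw): # tool down, tool x along yaw
    return (Ro.from_euler('z',yaw)*Ro.from_quat([1,0,0,0])).as_quat()
E
python3 - <<'E'
from h import *
from bench import manip,read_camera
c=read_camera("scene")
f=lambda x0,y0,a:(np.array(a)+.5)/6.5-.5+[x0,y0]
DL=[[-103,-80,70],[-103,80,70],[103,80,70],[103,-80,70],[46,-36,116],[46,36,116],[-18,-36,84],[-18,36,84]]
dp=f(310,195,[(325,58),(567,238),(303,530),(55,320),(198,253),(317,348),(281,198),(396,287)])
CL=[[-63,-104,60],[-63,104,60],[63,104,60],[63,-104,60],[0,-60,110],[0,60,110]]
cp=f(225,135,[(445,55),(597,310),(395,392),(252,125),(368,80),(455,237)])
for L,p,v in((DL,dp,[600,100,0]),(CL,cp,[600,-200,0])):
    x,r=fit(c,L,p,v); print(x.round(3),r.round(1).tolist())
E
```

```text
[5.71091e+02 1.87808e+02 1.67000e-01] [[-0.5, -0.7], [0.6, 0.3], [0.1, 0.3], [-0.7, -0.1], [0.2, 0.1], [-0.0, -0.0], [0.2, -0.0], [0.1, -0.0]]
[ 5.79295e+02 -1.81533e+02 -2.01000e-01] [[0.3, -1.2], [0.9, 0.0], [-0.8, 0.8], [-1.0, -0.3], [0.1, 0.2], [0.5, 0.2]]
```

Run:
```python
from h import *
from bench import manip,read_camera,gripper_to
import pickle
D=[571.1,187.8,.167];C=[579.3,-181.5,-.201]
out={}
gripper_to(30,60)
for n,v in(("case",C),("dock",D)):
    p=T(v,[[-30,0,250]])[0]
    manip.move_ptp(p,quat(v[2])); manip.wait(.3)
    c=read_camera("wrist");c["fish"]=1; out[n]=c
    R=cv2.Rodrigues(np.array(c["rvec"]))[0]
    s=manip.sense();print(n,s["time"],s["q"].round(2),s["eef_pos"],"cam",-R.T@np.array(c["tvec"]).ravel(),R[2],c["fov_y"])
    print(proj(c,T(v,[[-103,-80,70],[103,80,70],[63,-104,60],[46,36,116]])).round())
pickle.dump(out,open("w.pkl","wb"))
cv2.imwrite("pics/w1.png",np.vstack([out["dock"]["img"],out["case"]["img"]])[:,:,::-1][::1])
a=[out[k]["img"][:,:,::-1] for k in("dock","case")]
cv2.imwrite("pics/w2.png",cv2.resize(np.vstack(a),(480,600)))
```

```text
case 2.975 [ 0.58  0.25 -0.41  1.55  0.1   1.37 -1.62] [ 549.82527053 -175.75822947  249.98208806] cam [ 627.90696785 -191.35316823  393.53999652] [-0.30671067  0.06260379 -0.94974172] 65.70646984690485
[[391. 230.]
 [246.  46.]
 [418.  85.]
 [282.  98.]]
dock 4.6667 [ 0.19  0.28 -0.72  1.55  0.19  1.38 -1.95] [541.69152611 182.28414911 249.96510226] cam [620.41629831 196.04329495 393.55135355] [-0.30865305 -0.05189808 -0.9497578 ] 65.70646984690485
[[391. 230.]
 [246.  47.]
 [418.  85.]
 [282.  99.]]
```

View pics/w2.png

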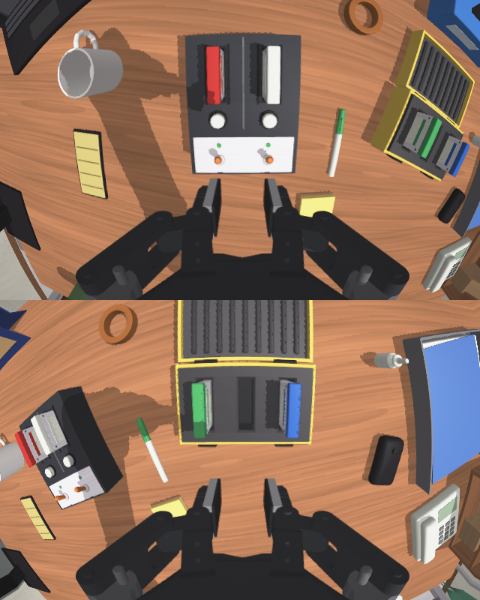

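The wrist view shows both objects clearly: dock over (187–300, 35–173) and case base over (177–315, 365–443) in the stacked image. I'll enlarge for precise corners.

Run:
```python
from h import *
import pickle
o=pickle.load(open("w.pkl","rb"))
d=o["dock"]["img"][40:240,242:407,::-1]; c=o["case"]["img"][80:200,230:427,::-1]
d=cv2.resize(d,None,fx=3,fy=3,interpolation=cv2.INTER_CUBIC)
c=cv2.resize(cv2.rotate(c,cv2.ROTATE_90_CLOCKWISE),None,fx=2.5,fy=2.5,interpolation=cv2.INTER_CUBIC)
im=np.zeros((600,800,3),np.uint8); im[:600,:495]=d; im[:c.shape[0],500:500+c.shape[1]]=c
cv2.imwrite("pics/w3.png",im)
```

```text
(no output)
```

View pics/w3.png

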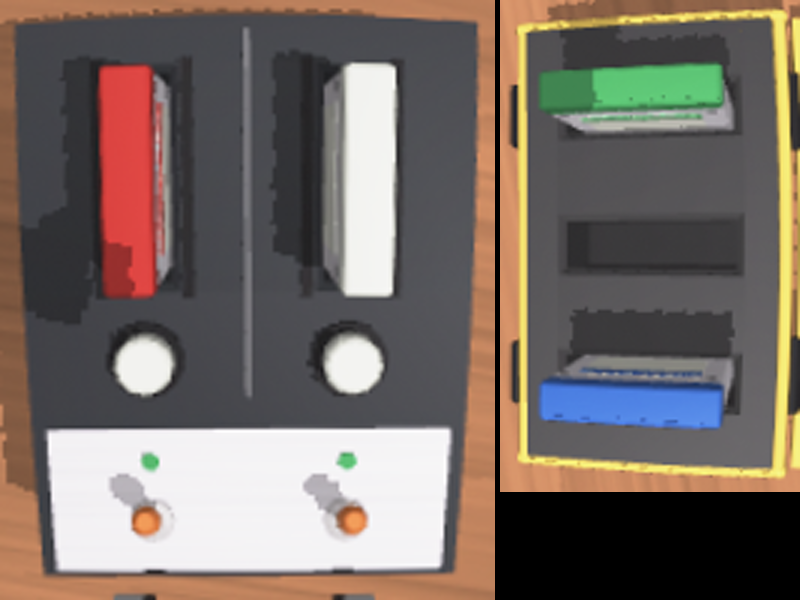

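Dock crop: corners at (45,574), (453,573), (16,22), (476,20), with cap and plunger outlines sharp. Case: rim corners at (520,28), (783,14), (786,472), (522,458), middle slot (566–744, 217–275).

Run:
```python
from h import *
import pickle
o=pickle.load(open("w.pkl","rb"))
fd=lambda a:(np.array(a)+.5)/3-.5+[242,40]
def fc(a):
    a=(np.array(a)-[500,0]+.5)/2.5-.5
    return np.c_[a[:,1]+230,119-a[:,0]+80]
cap=lambda x,y,z:[[x+35,y+7.5,z],[x+35,y-7.5,z],[x-35,y+7.5,z],[x-35,y-7.5,z]]
def go(n,v,groups):
    L=np.vstack([g[0] for g in groups.values()]);p=np.vstack([g[1] for g in groups.values()])
    x,r=fit(o[n],L,p,v);print(n,x.round(4),"rms",r.std().round(2))
    for k,(l,q) in groups.items():
        y,r=fit(o[n],l,q,x);print("  ",k,(y-x).round(3), "obj pos",y.round(3),r.std().round(2))
go("dock",[571,187,.167],dict(
 box=([[-103,80,70],[-103,-80,70],[103,80,70],[103,-80,70]],fd([(45,574),(453,573),(16,22),(476,20)])),
 red=(cap(46,36,116),fd([(97,66),(152,66),(102,296),(155,296)])),
 white=(cap(46,-36,116),fd([(343,64),(396,64),(346,296),(395,296)])),
 pl=([[-18,36,84],[-18,-36,84]],fd([(143,363),(352,363)]))))
go("case",[579,-181,-.2],dict(
 box=([[-63,104,60],[63,104,60],[63,-104,60],[-63,-104,60]],fc([(520,28),(783,14),(786,472),(522,458)])),
 slot=([[38,10.5,60],[-38,10.5,60],[-38,-10.5,60],[38,-10.5,60]],fc([(744,217),(566,222),(567,275),(742,273)])),
 green=(cap(0,60,110),fc([(722,65),(723,103),(541,74),(541,110)])),
 blue=(cap(0,-60,110),fc([(722,376),(721,428),(541,380),(541,418)]))))
```

```text
dock [5.706257e+02 1.860570e+02 1.717000e-01] rms 0.56
   box [ 0.141  0.092 -0.   ] obj pos [5.70767e+02 1.86149e+02 1.72000e-01] 0.35
   red [-0.439  0.291 -0.004] obj pos [5.70187e+02 1.86348e+02 1.67000e-01] 0.55
   white [-0.607 -1.155  0.015] obj pos [5.70019e+02 1.84902e+02 1.87000e-01] 0.22
   pl [ 0.95   0.386 -0.005] obj pos [5.71575e+02 1.86443e+02 1.66000e-01] 0.19
case [ 5.793186e+02 -1.863724e+02 -1.950000e-01] rms 1.93
   box [ 0.387 -0.06   0.   ] obj pos [ 5.79706e+02 -1.86432e+02 -1.95000e-01] 2.96
   slot [ 0.53  -1.321  0.015] obj pos [ 5.79849e+02 -1.87693e+02 -1.80000e-01] 1.12
   green [-0.372 -0.541 -0.003] obj pos [ 5.78947e+02 -1.86913e+02 -1.99000e-01] 0.31
   blue [-1.935  1.886  0.025] obj pos [ 5.77384e+02 -1.84486e+02 -1.70000e-01] 1.27
```

Run:
```python
from h import *
import pickle
o=pickle.load(open("w.pkl","rb"))["case"]
def inv(px):
    p=px-[230,80]; return np.c_[(119-p[:,1]+.5)*2.5+500,(p[:,0]+.5)*2.5].round()
v=[579.0,-186.5,-.196]
for z in(56,60,64): print(z,inv(proj(o,T(v,[[-63,104,z],[63,104,z],[63,-104,z],[-63,-104,z]]))).tolist())
print(inv(proj(o,T(v,[[38,10.5,60],[-38,10.5,60],[-38,-10.5,60],[38,-10.5,60]]))).tolist())
for y in(60,-60):print(inv(proj(o,T(v,[[35,y+7.5,110],[35,y-7.5,110],[-35,y+7.5,110],[-35,y-7.5,110]]))).tolist())
```

```text
56 [[515.0, 24.0], [788.0, 7.0], [789.0, 480.0], [518.0, 465.0]]
60 [[513.0, 22.0], [788.0, 5.0], [789.0, 482.0], [515.0, 467.0]]
64 [[510.0, 20.0], [788.0, 2.0], [789.0, 485.0], [512.0, 469.0]]
[[739.0, 220.0], [567.0, 222.0], [567.0, 269.0], [739.0, 269.0]]
[[722.0, 63.0], [724.0, 103.0], [540.0, 73.0], [541.0, 111.0]]
[[724.0, 390.0], [723.0, 429.0], [542.0, 383.0], [542.0, 420.0]]
```

Green and blue match the prediction within a pixel, so the refined poses are dock (570.6, 186.1, 0.171) and case (579, -186.5, -0.196). Now the switch, checked numerically by the orange blob.

```bash
cat >> h.py <<'E'
D=np.array([570.6,186.1,.171]);C=np.array([579.0,-186.5,-.196])
from bench import manip,read_camera,gripper_to
def P(v,x,y,z): return T(v,[[x,y,z]])[0]
def lin(v,x,y,z,sp=150,thr=None): return manip.move_linear(P(v,x,y,z),max_speed=sp,threshold=thr)
def cam(name):
    c=read_camera("wrist");c["fish"]=1;cv2.imwrite(f"pics/{name}.png",c["img"][:,:,::-1]);return c
def sw(c): # orange blob vs predicted tips (left on, off; right on, off)
    h=cv2.cvtColor(c["img"],cv2.COLOR_RGB2HSV);m=cv2.inRange(h,(5,170,120),(16,255,255))
    a=lambda s:P(D,-79+s*10,0,70+28)
    for y in(36,-36):
        on,off=[proj(c,P(D,-79+s*10,y,98))[0] for s in(1,-1)]
        ys,xs=np.nonzero(m); k=np.hypot(xs-(on+off)[0]/2,ys-(on+off)[1]/2)<14
        print("switch y",y,"on",on.round(),"off",off.round(),"seen",xs[k].mean().round(1),ys[k].mean().round(1))
def st(t=""):
    s=manip.sense();print(t,"t",round(s["time"],1),s["eef_pos"].round(1),"F",s["wrist_force"].round(1),"w",round(s["gripper_width"],1),"g",round(s["grasp_force"],1))
E
python3 - <<'E'
from h import *
sw(cam("a0"))
gripper_to(0)
manip.move_ptp(P(D,-47,36,130),quat(D[2]))
lin(D,-47,36,84)
st(); print(lin(D,-68,36,84,60,12)); st("pushed")
lin(D,-50,36,84); lin(D,-45,36,110)
lin(D,-30,36,250,250); manip.wait(.2); sw(cam("a1")); st()
E
```

```text
switch y 36 on [290. 213.] off [291. 231.] seen 290.9 213.1
switch y -36 on [360. 213.] off [359. 230.] seen 358.4 212.5
 t 6.1 [519.1 213.6  85.2] F [-0.4  0.6  0.2] w -0.1 g 0.0
False
pushed t 6.6 [497.3 209.8  84.3] F [ 0.2  0.6 -1.5] w 0.1 g 0.0
switch y 36 on [323. 212.] off [323. 229.] seen 323.3 223.3
switch y -36 on [392. 211.] off [391. 229.] seen 389.9 210.9
 t 8.2 [534.4 216.2 248.8] F [-0.1 -0.1 -0.2] w 0.2 g 0.0
```

Run:
```python
import cv2
a=cv2.imread("pics/a1.png")[150:270,260:440];cv2.imwrite("pics/a1c.png",cv2.resize(a,None,fx=4,fy=4,interpolation=cv2.INTER_CUBIC))
```

```text
(no output)
```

View pics/a1c.png

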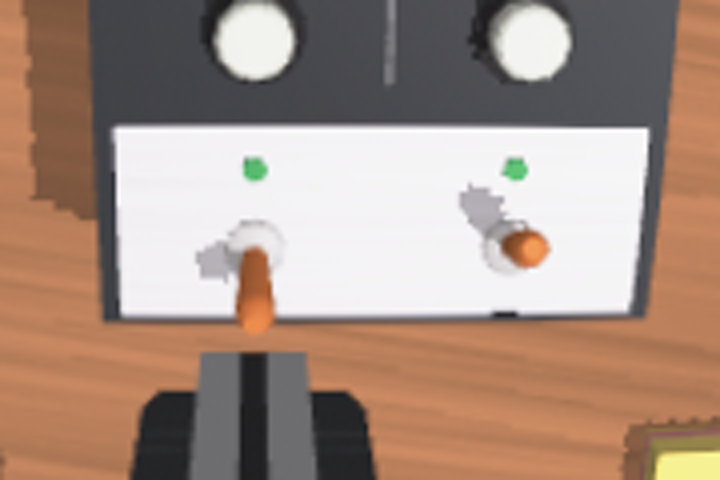

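The left handle now leans to the front (tip at crop (255,325), i.e. off) and the right one is unchanged. Press the plunger, then grasp and lift red.

Run:
```python
from h import *
def pl(c):
    for y in(36,-36):
        u=proj(c,P(D,-18,y,84))[0];d=proj(c,P(D,-18,y,74))[0]
        x0,y0=(u+d)/2; h=cv2.cvtColor(c["img"],cv2.COLOR_RGB2HSV);m=cv2.inRange(h,(0,0,190),(180,60,255))
        ys,xs=np.nonzero(m);k=np.hypot(xs-x0,ys-y0)<13
        print("plunger",y,"up",u.round(1),"down",d.round(1),"seen",xs[k].mean().round(1),ys[k].mean().round(1))
lin(D,-18,36,100,250); manip.wait(.1)
print(lin(D,-18,36,72.5,60,25)); st("pressed")
lin(D,-18,36,150,250); gripper_to(36,50)
lin(D,10,36,220,250); manip.wait(.1); c=cam("b1"); pl(c); sw(c); st()
for z in(116,126): print(z,proj(c,T(D,[[81,43.5,z],[81,28.5,z],[11,43.5,z],[11,28.5,z]])).round(1).tolist())
h=cv2.cvtColor(c["img"],cv2.COLOR_RGB2HSV);m=cv2.inRange(h,(0,150,150),(4,255,255))
b=m[:250,220:420];print("red bbox",cv2.boundingRect(b))
```

```text
True
pressed t 9.5 [547.2 218.6  74. ] F [-4.4 -1.6 12. ] w 0.2 g 6.2
plunger 36 up [323.5 207.6] down [323.4 204. ] seen 323.5 204.1
plunger -36 up [396.8 207.3] down [394.6 203.8] seen 396.7 207.1
switch y 36 on [323. 261.] off [323. 277.] seen 323.4 269.3
switch y -36 on [395. 260.] off [393. 276.] seen 393.9 256.8
 t 11.0 [573.6 223.  218.9] F [ 0.5 -0.4 -0.5] w 36.2 g 0.0
116 [[314.1, 104.1], [333.2, 104.2], [314.6, 188.9], [332.6, 188.9]]
126 [[313.8, 104.6], [333.6, 104.6], [314.3, 192.7], [332.9, 192.7]]
red bbox (94, 105, 20, 88)
```

Plunger is down and red raised, matching the model to a pixel. Grasp and lift red.

Run:
```python
from h import *
lin(D,46,36,150,250); lin(D,46,36,88,120); st("at")
gripper_to(5,50); st("grip")
lin(D,46,36,200,120); manip.wait(.2); c=cam("c1"); st("lifted")
cv2.imwrite("pics/c1c.png",c["img"][:,:,::-1])
```

```text
at t 12.2 [610.2 229.7  89.1] F [-0.   0.8  0.5] w 35.9 g 0.0
grip t 12.5 [610.3 229.7  89. ] F [0.1 0.7 2.8] w 14.0 g 50.2
lifted t 13.8 [609.6 229.3 199.4] F [ 0.7 -0.2 -1.9] w 14.5 g 49.6
```

View pics/c1c.png

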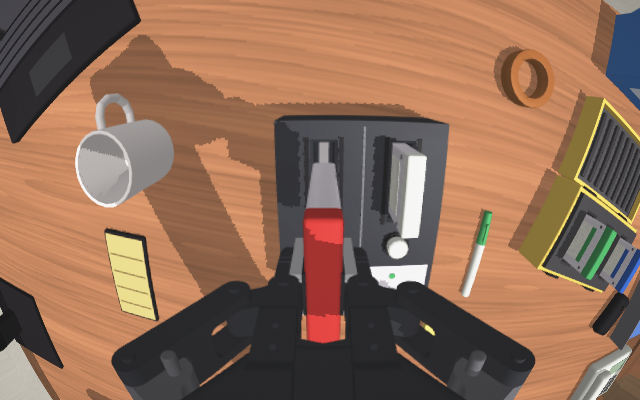

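Red is held upright and centred, its underside clear of the dock, with white still seated. Carry it to the case.

Run:
```python
from h import *
manip.move_linear(P(C,0,0,205),max_speed=250,rotation=quat(C[2])); manip.wait(.2); st("over")
lin(C,0,0,130,150); manip.wait(.2)
print(lin(C,0,0,95,60,10)); st("in")
if manip.sense()["eef_pos"][2]<98:
    print(lin(C,0,0,71.5,50,10)); st("down")
```

```text
over t 15.8 [ 579.2 -185.7  205. ] F [ 0.2  0.9 -1.7] w 14.5 g 49.6
False
in t 17.4 [ 579.2 -186.5   95.1] F [ 0.   0.2 -2.3] w 14.5 g 49.6
True
down t 17.8 [ 578.9 -186.7   73. ] F [-0.2 -0.3  5.1] w 14.6 g 51.1
```

Run:
```python
from h import *
gripper_to(36,50); manip.wait(.1)
lin(C,0,0,160,200); 
lin(C,-25,-30,190,250); manip.wait(.1); c=cam("d1"); st()
h=cv2.cvtColor(c["img"],cv2.COLOR_RGB2HSV)
for n,y,lo,hi in(("red",0,(0,150,90),(4,255,255)),("blue",-60,(105,150,90),(125,255,255)),("green",60,(55,120,80),(80,255,255))):
    m=cv2.inRange(h,lo,hi);k=cv2.connectedComponentsWithStats(m)
    u=proj(c,T(C,[[35,y+7.5,110],[35,y-7.5,110],[-35,y+7.5,110],[-35,y-7.5,110]]))
    j=1+np.argmin([np.hypot(*(q-u.mean(0)))-s[4]*.05 for q,s in zip(k[3][1:],k[2][1:])])
    s=k[2][j];print(n,"pred",u.min(0).round(),u.max(0).round(),"seen",s[:2],s[:2]+s[2:4]-1)
```

```text
t 19.4 [ 548.5 -210.1  188.8] F [ 0.3  0.4 -0.2] w 35.8 g 0.0
red pred [272. 120.] [295. 212.] seen [273 122] [295 212]
blue pred [353. 120.] [377. 212.] seen [353 121] [376 212]
green pred [196. 123.] [221. 211.] seen [196 124] [224 210]
```

Run:
```python
from h import *
lin(C,0,-60,140,250); lin(C,0,-60,72.5,120); manip.wait(.1); st("at")
gripper_to(5,60); st("grip")
lin(C,0,-60,200,150); st("lift")
manip.move_linear(P(D,46,36,210),max_speed=250,rotation=quat(D[2])); manip.wait(.2); st("over")
lin(D,46,36,140,150); manip.wait(.2)
print(lin(D,46,36,105,60,10)); st("in")
if manip.sense()["eef_pos"][2]<108:
    print(lin(D,46,36,77,50,30)); st("down")
```

```text
at t 20.6 [ 568.1 -245.5   73.7] F [ 0.1 -0.2  0.1] w 36.1 g 0.0
grip t 20.9 [ 567.8 -245.6   73.4] F [-0.5  0.6  5.5] w 14.4 g 59.0
lift t 21.9 [ 566.7 -245.2  198.7] F [ 0.7  0.1 -2.5] w 14.5 g 58.3
over t 24.2 [610.  228.7 210.1] F [-0.   0.5 -1.1] w 14.5 g 58.4
False
in t 25.7 [609.9 229.5 105.1] F [ 0.3  0.2 -0.7] w 14.4 g 58.4
True
down t 26.2 [610.5 229.8  79.3] F [-1.1  0.3  6.9] w 14.4 g 59.7
```

Run:
```python
from h import *
gripper_to(36,50); manip.wait(.1); lin(D,46,36,150,200); lin(D,10,36,220,250); manip.wait(.1); c=cam("e1"); st()
h=cv2.cvtColor(c["img"],cv2.COLOR_RGB2HSV)
for z in(116,126):
    u=proj(c,T(D,[[81,43.5,z],[81,28.5,z],[11,43.5,z],[11,28.5,z]]));print(z,u.min(0).round(1),u.max(0).round(1))
b=cv2.inRange(h,(105,150,90),(125,255,255))[:250,260:420];print(cv2.boundingRect(b),"off 260")
for y in(36,-36): print("plunger up/down",proj(c,P(D,-18,y,84)).round(1),proj(c,P(D,-18,y,74)).round(1))
cv2.imwrite("pics/e1c.png",cv2.resize(c["img"][60:300,220:440,::-1],None,fx=2.4,fy=2.4,interpolation=cv2.INTER_CUBIC))
```

```text
t 27.8 [574.  222.7 218.3] F [ 0.2  0.8 -0.1] w 35.9 g 0.0
116 [313.4 104.2] [332.5 189.1]
126 [313.  104.6] [332.9 192.9]
(52, 105, 20, 86) off 260
plunger up/down [[322.9 207.7]] [[322.9 204.1]]
plunger up/down [[396.4 207.4]] [[394.2 203.8]]
```

View pics/e1c.png

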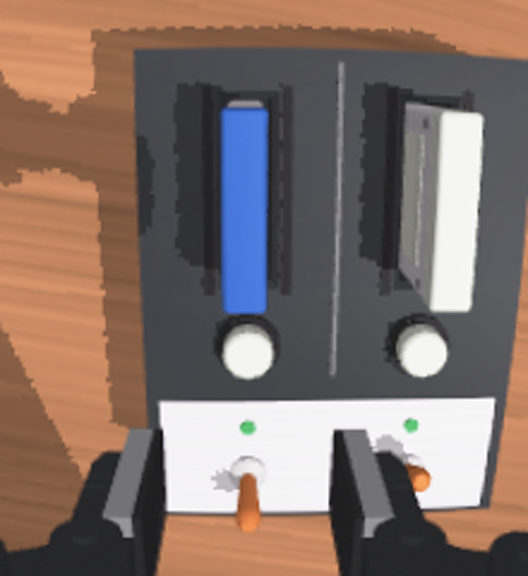

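Blue is in, the plunger is back up and the left switch is off. I'll press the top of blue to confirm it is home, then flip the switch on.

Run:
```python
from h import *
gripper_to(0,50); lin(D,46,36,135,200); manip.wait(.1)
print(lin(D,46,36,114,40,20)); st("press"); lin(D,46,36,150,200)
lin(D,-112,36,150,250); lin(D,-112,36,84,150); manip.wait(.1); st()
print(lin(D,-89,36,84,60,12)); st("pushed"); lin(D,-112,36,84); lin(D,-112,36,150,200)
lin(D,-30,100,250,250); manip.wait(.2); c=cam("f1"); sw(c); st()
cv2.imwrite("pics/f1c.png",cv2.resize(c["img"][20:270,230:560,::-1],None,fx=2.4,fy=2.4,interpolation=cv2.INTER_CUBIC))
```

```text
True
press t 29.4 [610.2 229.8 116.2] F [-2.2 -0.9  8. ] w -0.1 g 4.3
 t 31.2 [455. 203.  85.] F [-0.7  0.   0.3] w 0.1 g 0.0
False
pushed t 31.8 [477.1 206.6  83.9] F [-0.7  0.2 -0.1] w -0.1 g 0.1
switch y 36 on [384. 211.] off [383. 229.] seen 382.0 210.8
switch y -36 on [448. 211.] off [445. 227.] seen 445.3 210.2
 t 33.5 [523.7 278.7 249.4] F [-0.7 -0.2 -0.7] w 0.3 g 0.0
```

View pics/f1c.png

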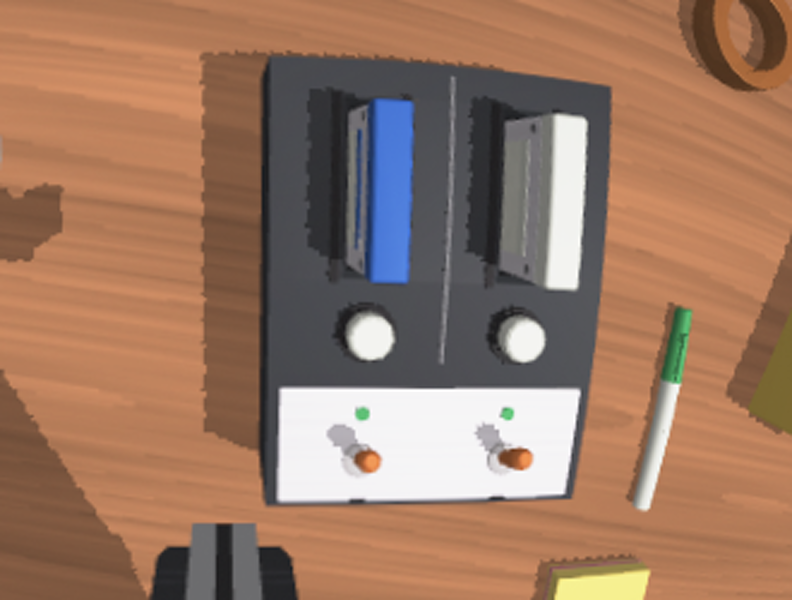

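Blue is home (its top was felt at z 116), both switches are on and both plungers are up. Handing in.

```bash
python3 -c "
from bench import order
print(order.finish_job())"
```

```text
the job is handed in; nothing more can be done
None
```

The swap is done and handed in at about 34 s of the 72 s allowed: red is in the case's middle slot, blue is fully home in the left bay with its switch back on, and white and green were not touched.

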